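# Load the child's spoon into the cutlery steriliser and start it

## Task

Slide the steriliser's cover fully back, lay the child's spoon gently in its tray and let go, and slide the cover fully shut again. Then slide the child-lock tab fully aside, press the start button it was guarding until it goes right down, and let go. Leave the bottle, pepper grinder, jug and mug standing undisturbed where they are.

Things in the scene. Friction and masses are not known exactly. Their poses are not given: they have to be found in the camera images.
- steriliser: Cutlery steriliser, held fast to the cabinet top by suction feet: white box 276 (x) x 100 (y) x 66 mm high, open on top between two 8 mm side walls along its whole length (84 apart). Origin: centre of its underside, z up. Tray towards -x, 8 mm tail wall at x -138, sunk white control panel towards +x. The flat cover slides along x between the side walls, underside at z 58, top at z 62.
- cover (a joint): How far the cover has slid back, m: 0 shut (covers x -136 to +34 of the box), 0.156 fully back towards the box's +x (tray then open from x -130 to +20; the cover hides the panel and juts 52 mm past the box's +x end). Starts shut or up to 20 mm ajar. Stays where left; about 2 N to slide.
- cover_ridge (a point): Middle of the top of the push ridge across the grey cover, 71 mm above the cabinet top; axes as the box's. The ridge is 70 mm long (y), 10 thick (x) and stands 9 above the cover's flat top (at 62 mm). It is 34 mm from the cover's -x edge: at x -102 in the box's frame when shut.
- lock_tab (a joint): How far the child-lock tab has slid aside, m: 0 covers the start button, 0.034 fully aside towards the box's +y. Starts 0 to 4 mm, still over the button. Stays where left; about 1.2 N to slide.
- tab_ridge (a point): Middle of the top of the thin finger ridge on the black child-lock tab, 56 mm above the cabinet top; axes as the box's. The tab is a plate 36 (x) x 26 (y) x 3 mm, its top 50 mm above the cabinet top. The ridge is 30 along x, 6 thick along y, stands 6 above the plate, and lies 8 mm to the +y side of the plate's middle.
- start_button (a joint): How far the start button is pressed, m: 0 up, 0.005 fully down. It springs back; 1.5 N starts it, 4.5 N takes it fully down.
- button_top (a point): Centre of the top of the round white start button, 18 mm across, at x 86, y -16 of the box's frame, 46 mm above the cabinet top when up (6 above the panel). The side wall is 26 mm away on the -y side; with the tab fully aside its plate's edge is 21 mm away on the +y side.
- spoon: Child's spoon, 130 mm long, lying on the cabinet top bowl up: white plastic handle 14 wide, 11 thick, x -65 to +15, a short steel neck, an oval steel bowl 40 x 29 x 10 mm, x 25 to 65. Origin: under mid-length, on the underside; x to the bowl, z up. About 45 g, balanced near the origin: grip the handle there.
- bottle: Green glass bottle with a cork, 72 mm across, 242 mm high. Origin: centre of its underside. To be left alone.
- grinder: Wooden pepper grinder, 58 mm across, 172 mm high. Origin: centre of its underside. To be left alone.
- jug: White ceramic jug, 86 mm across, 140 mm high, handle reaching 71 mm from its axis to its +x. Origin: centre of its underside. To be left alone.
- mug: Blue plastic mug, 78 mm across, 88 mm high, handle on its +y side reaching about 70 mm from its axis. Origin: centre of its underside. To be left alone.
- tray_floor (a point): Middle of the steel tray's floor, at x -52, y 0, z 20 in the box's frame; axes as the box's. The tray is 156 mm long (x -130 to +26 of the box), 74 wide (y) and 38 deep below its rim at z 58. An 8 mm cross wall (top z 58) parts it from the control panel.
- panel (a point): Middle of the sunk white control panel's surface, at x 86, y 0, z 40 in the box's frame; axes as the box's. The panel is 104 (x) by 84 mm (y), between the side walls that rise 26 mm above it, open at the box's +x end.
Mind the look-alikes: they are no part of the job. What is meant by the spoon is not yellow, and is the larger of those in its own colour.

How it is judged:
By the outcome, as a careful person would: the job done as asked, in the order asked, and still so for the second after the job is handed in, with the robot touching nothing.
It also fails if it takes over 67 s, if anything falls off the work surface, if the arm or the gripper's body presses on something with over 40 N, if the wrist force passes 120 N, or if a joint passes its speed limit or range.

## Robot

A 7-joint arm with a two-finger parallel gripper is mounted at the origin on the work surface. World frame = base frame: x ahead of the robot, y to its left, z up, the work surface at z = 0. Lengths are in m, angles in rad, forces in N, time in s.
With the tool pointing down it reaches from about 0.4 to 0.85 m from the base axis. Payload 6.9 kg.
Tool frame: the origin (TCP) lies midway between the tips of the shut fingers; the grasp point (between the pads) lies behind it (ctrl.pinch_z is the z of the grasp point in the tool frame, in m); z points along the fingers, y is the direction in which the jaws open and shut (so a half turn about z gives the same grasp; the last joint's range is limited). The gripper opens to 85 mm and grips with 20 to 120 N. Pads are 22 mm wide; open, the fingers measure 114 mm over their backs; the gripper's body (76 mm by 85 mm) begins 54 mm behind the grasp point. The pads swing forward as they close: fully open they stand 13 mm farther back than shut.
Start: joints at [1.337, 0.507, -0.238, 1.5, 0.126, 1.149, -0.155], TCP at [0.208, -0.589, 0.231] pointing down, gripper open.
Joint ranges: [-3.08, 3.08], [-0.24, 2.05], [-1.43, 1.35], [0, 2.5], [-1.52, 4.66], [0.17, 1.96], [-2.89, 2.89]. Speed limits (rad/s): [2.39, 2.39, 3.14, 3.14, 3.14, 3.14, 3.14].

## Interface

Orientations are given as a unit quaternion [w, x, y, z].
In Python, from station import ctrl, get_state, vision, ticket, models gives the robot as it stands. Calls block until the motion is done:
- ctrl.movep(position, orientation): joint-space move of the TCP to a pose.
- ctrl.movel(position, frame=None, max_speed=0.15): straight line of the TCP; frame=None keeps the orientation; max_speed is the mean speed in m/s.
- ctrl.set_joints(angles): joint-space move.
- ctrl.ungrasp() and ctrl.close_gripper(force=None): open the fingers fully, or close them until they stop; force is the grip in N (None keeps the last).
- ctrl.pause(seconds).
- ctrl.ik(position, orientation): joint angles nearest the present ones, or None.
- get_state(): the state.
- vision.grab_frame(name): name is "scene" or "top" or "wrist"; returns (picture, depth): 400x640x3 uint8, blue, green, red; 400x640 float32, m along the optical axis (not along the pixel's ray), 0 where there is no reading.
- vision.camera_info(name): a dict with "mtx" (3x3 intrinsics, pixels), "R" (3x3) and "t" (3): a world point X has camera coordinates R X + t; the wrist camera has in their place "hand_eye" (4x4, takes a point from camera to tool coordinates, whose origin is the TCP and whose axes are the flange's). Camera axes: x right, y down, z forward; pixel columns grow to the right and rows downward; lengths in m; the calibration is good to about 2 mm. The wrist camera is an equidistant fisheye: a pixel r from the principal point sees the ray r / f radians off the axis. A picture is of the moment at which its call begins: read the wrist's pose just before it. camera_info takes no time and is no camera call.
A pose or a line that the arm cannot do raises ctrl.Unreachable and nothing moves.
- ticket.close_job(): hands the job in, once; it reports no verdict.
Trained networks look in the newest picture that a camera, given by its name, has taken for a name from the list of things; names that differ only in an ending like _2 or _b are one class to them, and where a whole thing is asked for, a point or a joint stands for the part that bears it (a point fixed in the world has none). Each returns a list of dicts, best first, with "p" (0 to 1); they miss things now and then, are a little off and sometimes report something else, mostly with a low value. They report only what shows in the picture. A call takes as long as a camera call. They do not tell look-alikes from the thing itself.
- models.recognise(camera, target): "point" ([column, row] in pixels, amid what is visible of it).
- models.masks_of(camera, target): "mask" (400x640 bool, what is visible of it) and "point" ([column, row] in pixels, amid what is visible of it).
The state is a dict: "time": time; "qpos": joint angles; "qd": joint speeds; "tau": joint torques, N m; "tcp_pos": TCP position; "eef_rot": TCP orientation; "contact_force": force on the tool from outside, world axes, zero at the start; "wrist_torque": the same for the moment, N m; "width": finger opening in m.
Only numpy, scipy, OpenCV 4.12 (cv2) and the standard library are available. Lean on these libraries where they do the work, as an engineer would, in place of code of your own. Each camera call takes 0.05 s, during which the arm holds its last target.

## Working session

There is one attempt and no reset: what is moved stays moved. The work goes in short steps, each a Python script; the robot and the scene stay as the last script left them, time stands still between calls to the robot, and variables do not carry over. Pictures are saved under pics/ and viewed, and the job is handed in when it is done.

```bash
mkdir -p pics; ls; python3 - <<'E'
from station import ctrl,get_state,vision
import cv2,numpy as np
for n in("scene","top"):
    im,d=vision.grab_frame(n); cv2.imwrite(f"pics/{n}0.png",im); np.save(f"pics/{n}0d.npy",d)
    c=vision.camera_info(n); print(n,c)
print(vision.camera_info("wrist"),ctrl.pinch_z); s=get_state(); print(s['time'],s['tcp_pos'],s['eef_rot'],s['width'])
E
```

```text
pics
scene {'mtx': array([[375.77541704,   0.        , 316.95045353],
       [  0.        , 375.77541704, 193.3619403 ],
       [  0.        ,   0.        ,   1.        ]]), 'R': array([[ 0.13944144,  0.99013569,  0.01368928],
       [ 0.59915895, -0.07335726, -0.79726236],
       [-0.78839371,  0.11937347, -0.6034777 ]]), 't': array([-0.08834548, -0.31891416,  1.36844101])}
top {'mtx': array([[497.81687005,   0.        , 320.3066021 ],
       [  0.        , 497.81687005, 196.8321737 ],
       [  0.        ,   0.        ,   1.        ]]), 'R': array([[-0.01040726, -0.99970901, -0.02176187],
       [-0.99078594,  0.01324846, -0.13478758],
       [ 0.13503667,  0.02015858, -0.99063552]]), 't': array([0.03664742, 0.64855908, 1.24977672])}
{'mtx': array([[309.70691629,   0.        , 316.49446479],
       [  0.        , 309.70691629, 197.30315834],
       [  0.        ,   0.        ,   1.        ]]), 'hand_eye': array([[ 2.10050347e-04, -9.65849488e-01, -2.59103689e-01,
         6.57221545e-02],
       [ 9.99999436e-01, -6.67703824e-05,  1.05957723e-03,
        -7.75488849e-04],
       [-1.04069257e-03, -2.59103766e-01,  9.65848930e-01,
        -1.42679838e-01],
       [ 0.00000000e+00,  0.00000000e+00,  0.00000000e+00,
         1.00000000e+00]])} -0.0187
0.1 [ 0.20749393 -0.58909294  0.23053159] [-7.76940444e-04  9.85688574e-01  1.68574642e-01 -1.45911983e-04] 0.08528949573189702
```

View pics/scene0.png

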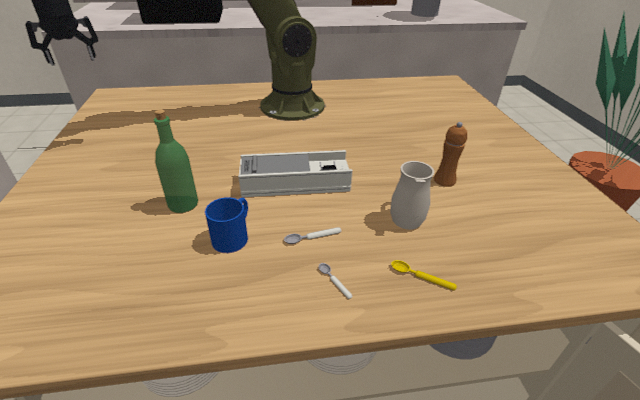

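View pics/top0.png

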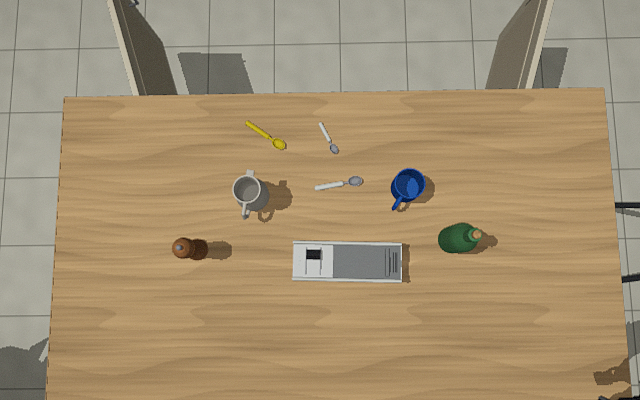

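Spoon candidates in the top view: white at (338,184), white at (329,138) and yellow at (266,135). The first white one looks larger. I'll measure the lengths and check an enlarged crop.

```bash
cat > h.py <<'E'
from station import ctrl,get_state,vision,models
import cv2,numpy as np
from scipy.spatial.transform import Rotation as Ro
def unproj(n,px,z):
    c=vision.camera_info(n); px=np.atleast_2d(np.asarray(px,float))
    r=np.c_[(px-c['mtx'][:2,2])/c['mtx'][0,0],np.ones(len(px))]@c['R']
    o=-c['R'].T@c['t']; return o+r*((z-o[2])/r[:,2])[:,None]
def proj(n,X):
    c=vision.camera_info(n); p=np.atleast_2d(X)@c['R'].T+c['t']; p=p/p[:,2:]
    return (p@c['mtx'].T)[:,:2]
E
python3 - <<'E'
from h import *
im=vision.grab_frame("top")[0]
cv2.imwrite("pics/crop1.png",cv2.resize(im[110:290,230:430],None,fx=4,fy=3.3*4/4*1.0,interpolation=cv2.INTER_CUBIC)[:600,:800])
for n in("top","scene"):
  if n=="scene": vision.grab_frame("scene")
  for t in("spoon","cover","steriliser","bottle","grinder","jug","mug","tab_ridge"):
    for m in models.masks_of(n,t):
        if m['p']<.2: continue
        k=m['mask'].astype(np.uint8); ys,xs=np.nonzero(k)
        P=unproj(n,np.c_[xs,ys],.005 if t=='spoon' else .06)[:,:2]
        mu=P.mean(0);w,v=np.linalg.eigh(np.cov(P.T));q=(P-mu)@v
        lo,hi=q.min(0),q.max(0)
        r=cv2.minAreaRect(P.astype(np.float32))
        print(n,t,round(m['p'],2),np.round(m['point']),len(xs),'ext',(hi-lo).round(4),'axis',v[:,1].round(3),'ctr',np.round(r[0],4),np.round(r[1],4),round(r[2],1))
    
E
```

```text
top spoon 0.85 [340. 184.] 273 ext [0.0277 0.1286] axis [-0.172  0.985] ctr [ 0.6941 -0.0167] [0.0277 0.1282] 5.6
top spoon 0.81 [266. 137.] 259 ext [0.0282 0.1268] axis [0.577 0.817] ctr [0.8323 0.1784] [0.1263 0.0279] 50.5
top spoon 0.43 [327. 140.] 154 ext [0.0198 0.0959] axis [-0.888 -0.461] ctr [0.8192 0.0074] [0.0958 0.0195] 25.3
top cover 0.61 [367. 261.] 2334 ext [0.0859 0.1716] axis [0.031 1.   ] ctr [ 0.4823 -0.0873] [0.1714 0.085 ] 89.4
top steriliser 0.74 [346. 259.] 4603 ext [0.1096 0.278 ] axis [0.041 0.999] ctr [ 0.4849 -0.0363] [0.2778 0.109 ] 88.2
top bottle 0.87 [462. 239.] 984 ext [0.0741 0.1075] axis [-0.182  0.983] ctr [ 0.5379 -0.322 ] [0.0738 0.1066] 21.8
top bottle 0.35 [337. 185.] 266 ext [0.0256 0.1233] axis [-0.17   0.985] ctr [ 0.6789 -0.0172] [0.0253 0.1231] 13.4
top jug 0.58 [346. 262.] 4501 ext [0.1052 0.2772] axis [0.025 1.   ] ctr [ 0.4838 -0.0367] [0.2772 0.1044] 88.8
top jug 0.56 [251. 196.] 1161 ext [0.0898 0.1268] axis [-0.983 -0.182] ctr [0.6607 0.2133] [0.1076 0.0958] 32.4
top mug 0.81 [406. 186.] 960 ext [0.0793 0.1217] axis [-0.777  0.629] ctr
[... 617 characters left out ...]
.2
scene bottle 0.59 [174. 172.] 2634 ext [0.0815 0.5461] axis [-0.962 -0.274] ctr [ 0.38   -0.3552] [0.5449 0.0813] 12.7
scene grinder 0.98 [450. 157.] 1194 ext [0.0559 0.3636] axis [-0.857  0.516] ctr [0.4636 0.3898] [0.0558 0.3636] 58.5
scene jug 0.95 [413. 201.] 2381 ext [0.088  0.2836] axis [-0.897  0.442] ctr [0.6284 0.222 ] [0.0876 0.2834] 62.6
scene mug 0.57 [228. 224.] 1984 ext [0.0894 0.1723] axis [-0.993 -0.116] ctr [ 0.6877 -0.1994] [0.1699 0.0877] 0.5
scene mug 0.55 [295. 172.] 4534 ext [0.1872 0.2732] axis [0.022 1.   ] ctr [ 0.5186 -0.0391] [0.2732 0.1869] 88.5
scene tab_ridge 0.63 [328. 168.] 52 ext [0.0216 0.0291] axis [-0.116  0.993] ctr [0.5079 0.0458] [0.0278 0.0182] 83.2
```

View pics/crop1.png

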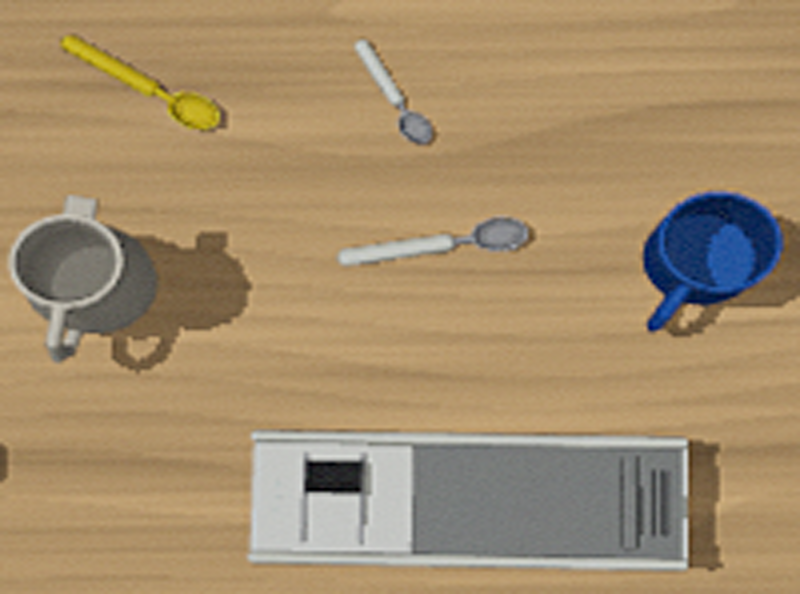

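The spoon meant is the white one at (340,184): it measures 128 mm, against 96 mm for the other white one at (327,140). The third, at (266,137), is yellow. In the crop the box's +x end (the panel) points left, which is world +y. Opening the jaws inside the 74 mm tray matters, so I'll check the gripper call signatures.

View pics/box.png

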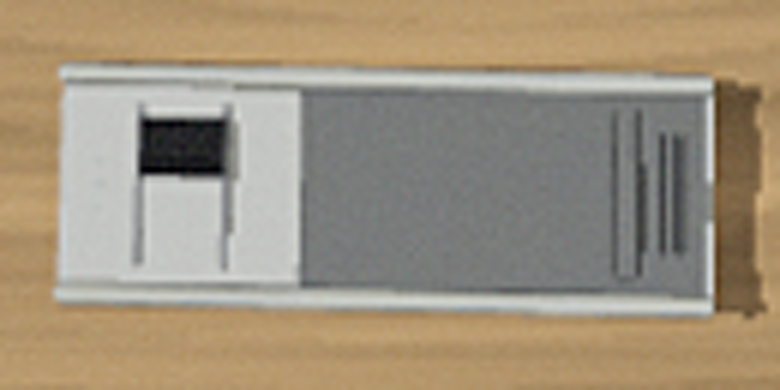

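```bash
python3 - <<'E'
from h import *
c=np.array([[61,64],[713,76],[55,302],[713,315]],float)
px=(c+.5)/6-.5+[283,230]
P=unproj("top",px,.066);print(P.round(4))
tl,tr,bl,br=P
print(np.linalg.norm(tl-tr),np.linalg.norm(bl-br),np.linalg.norm(tl-bl),np.linalg.norm(tr-br),P.mean(0))
for a,b in((tl,tr),(bl,br)): d=a-b; print(np.degrees(np.arctan2(d[1],d[0])))
cr=np.array([[301,190],[615,195],[642,195],[140,147],[226,147],[183,120],[183,174]],float)
px=(cr+.5)/6-.5+[283,230]
for p,z in zip(px,[.062,.071,.071,.05,.05,.05,.05]): print(unproj("top",p,z).round(4))
print("cam",-vision.camera_info("top")['R'].T@vision.camera_info("top")['t'])
# depth on tail/rim
im,d=vision.grab_frame("top"); print(d[261,345], d[150,400])
E
```

```text
[[ 0.5361  0.0993  0.066 ]
 [ 0.528  -0.1744  0.066 ]
 [ 0.4372  0.1021  0.066 ]
 [ 0.4292 -0.1712  0.066 ]]
0.27381568541561035 0.27341483401584343 0.09899576735143387 0.09884022638102354 [ 0.482618   -0.03600926  0.066     ]
88.2934032677267
88.32603882413929
[[ 0.4824 -0.0011  0.062 ]]
[[ 0.4789 -0.1315  0.071 ]]
[[ 0.4788 -0.1427  0.071 ]]
[[0.5014 0.0671 0.05  ]]
[[0.501  0.0305 0.05  ]]
[[0.5126 0.0487 0.05  ]]
[[0.4898 0.0489 0.05  ]]
cam [0.47419894 0.00285062 1.32628843]
1.2525523 1.3539238
```

```bash
cat >> h.py <<'E'
BC=np.array([.4826,-.036]); YAW=np.radians(88.3)
ex=np.array([np.cos(YAW),np.sin(YAW)]); ey=np.array([-ex[1],ex[0]])
def B(x,y,z): return np.r_[BC+x*ex+y*ey,z]
def Q(ang): return np.array([0,np.cos(ang/2),np.sin(ang/2),0])
def st(s=''):
    g=get_state(); print(s,'t%.2f'%g['time'],'tcp',np.round(g['tcp_pos'],4),'F',np.round(g['contact_force'],1),'w%.4f'%g['width']); return g
E
python3 - <<'E'
from h import *
print('bottle',unproj("top",[477,234],.242),'mug',unproj("top",[408,184],.088),'jug',unproj("top",[247,193],.14))
for a in (YAW,YAW-np.pi):
    for p in (B(-.122,0,.12),B(-.122,0,.064),B(.07,0,.065),[.69,-.017,.02],[.69,-.017,.2],B(-.05,0,.03)):
        j=ctrl.ik(p,Q(a)); print(None if j is None else np.round(j,2))
ctrl.close_gripper(force=20); st()
ctrl.movel([.36,-.2,.26],frame=Q(YAW) if ctrl.ik([.36,-.2,.26],Q(YAW)) is not None else Q(YAW-np.pi),max_speed=.22); print(st()['qpos'].round(2))
im,d=vision.grab_frame("wrist"); cv2.imwrite("pics/w1.png",im)
E
```

```text
bottle [[ 0.53638744 -0.31302718  0.242     ]] mug [[ 0.67255452 -0.19243715  0.088     ]] jug [[0.64761689 0.20401819 0.14      ]]
[ 0.71  0.51 -0.64  1.96  0.42  0.81 -0.2 ]
[ 0.65  0.58 -0.58  2.02  0.5   0.68 -0.27]
[ 0.29  0.57 -0.62  2.07  0.53  0.66 -0.7 ]
[ 0.31  0.87 -0.61  1.53  0.58  0.92 -0.51]
[ 0.42  0.74 -0.86  1.35  0.56  1.3  -0.48]
[ 0.5   0.62 -0.55  2.09  0.59  0.59 -0.51]
[ 0.18  0.45  0.13  1.97 -0.09  0.73 -2.81]
[ 0.16  0.54  0.17  2.03 -0.16  0.59 -2.74]
[-0.78  0.82  1.15  2.08 -0.98  0.94 -2.24]
[-0.53  1.11  1.15  1.55 -1.07  1.21 -2.35]
[-0.51  0.88  1.15  1.36 -0.8   1.4  -2.55]
[ 0.02  0.58  0.16  2.1  -0.19  0.48 -2.85]
 t1.87 tcp [ 0.2077 -0.5895  0.2313] F [-0.4 -0.9 -0.2] w0.0000
 t3.92 tcp [ 0.3597 -0.2008  0.2598] F [ 0.1 -0.2  0.4] w-0.0003
[ 1.02  0.18 -0.68  1.96  0.13  1.05  0.25]
```

View pics/w1.png

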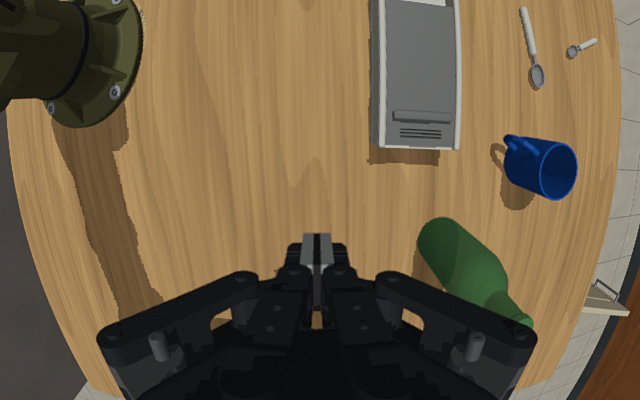

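```bash
cat >> h.py <<'E'
def wproj(X,g):
    c=vision.camera_info("wrist"); q=g['eef_rot']; Rt=Ro.from_quat([q[1],q[2],q[3],q[0]]).as_matrix()
    T=(np.atleast_2d(X)-g['tcp_pos'])@Rt; H=c['hand_eye']; C=(T-H[:3,3])@H[:3,:3]
    r=np.hypot(C[:,0],C[:,1]); th=np.arctan2(r,C[:,2]); 
    return c['mtx'][:2,2]+(c['mtx'][0,0]*th/r)[:,None]*C[:,:2]
E
python3 - <<'E'
from h import *
ctrl.movel(B(-.135,0,.16),frame=Q(YAW),max_speed=.2); g=st()
im,d=vision.grab_frame("wrist")
for s in(-1,1):
  for x in(-.138,.138):
    for p in wproj(B(x,.05*s,.066),g): cv2.circle(im,tuple(int(round(v)) for v in p),2,(0,0,255),-1); print(x,s,p.round(1))
for y in (-.035,.035):
  for x in(-.107,-.097):
    p=wproj(B(x,y,.071),g)[0];cv2.circle(im,tuple(int(round(v)) for v in p),1,(0,255,0),-1)
p=wproj(B(.086,-.016,.05),g)[0];cv2.circle(im,tuple(int(round(v)) for v in p),1,(0,255,0),-1)
cv2.imwrite("pics/w2.png",cv2.resize(im[:300,180:480],None,fx=2,fy=2,interpolation=cv2.INTER_CUBIC))
E
```

```text
t4.92 tcp [ 0.478  -0.1714  0.1605] F [ 0.4  0.5 -0.5] w-0.0002
-0.138 -1 [379.  203.1]
0.138 -1 [ 374.5 -103.8]
-0.138 1 [255.3 203.2]
0.138 1 [ 259.4 -104. ]
```

View pics/w2.png

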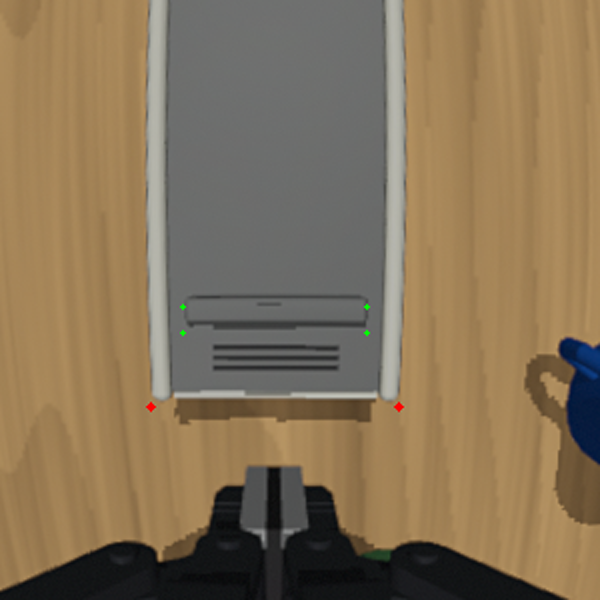

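```bash
python3 - <<'E'
from h import *
g=st(); Rt=Ro.from_quat(np.r_[g['eef_rot'][1:],g['eef_rot'][0]]).as_matrix()
for v in([0,0,0],[.011,0,0],[-.011,0,0],[.011,0.0145,0],[.011,0,-.019]): print(v,wproj(g['tcp_pos']+Rt@np.array(v),g).round(1))
print(Rt.round(3)); d=vision.grab_frame("wrist")[1]; 
for r in (120,180,198,215,230): print(r,d[r,300:335:8].round(3))
for r,c in((100,345),(150,340),(100,260)): print(d[r,c])
E
```

```text
t4.97 tcp [ 0.478  -0.1716  0.1607] F [-0.4 -0.5 -1.6] w-0.0001
[0, 0, 0] [[316.7 250.6]]
[0.011, 0, 0] [[316.7 230.4]]
[-0.011, 0, 0] [[316.6 269.6]]
[0.011, 0.0145, 0] [[346.  230.3]]
[0.011, 0, -0.019] [[316.7 246.2]]
[[ 0.031  1.     0.   ]
 [ 1.    -0.031 -0.001]
 [-0.001  0.    -1.   ]]
120 [0.234 0.233 0.234 0.234 0.233]
180 [0.245 0.246 0.245 0.247 0.247]
198 [0.254 0.254 0.255 0.253 0.255]
215 [0.318 0.32  0.32  0.319 0.318]
230 [0.323 0.324 0.324 0.323 0.324]
0.22879726
0.23139921
0.22733794
```

```bash
sed -i 's/^ex=np.array/BC=BC+.002*np.array([np.cos(YAW),np.sin(YAW)]); ex=np.array/' h.py
cat >> h.py <<'E'
def push(x0,dx,n,y,z,F,ax=ex,q=None,fix=None):
    for i in range(n):
        x=x0+dx*i
        ctrl.movel(B(x,y,z) if fix is None else B(fix,x,z),max_speed=.05)
        g=get_state(); f=g['contact_force'][:2]@ax
        if abs(f)>F: print('stop',i,round(x,4),round(f,1)); break
    st('push end'); return x
E
python3 - <<'E'
from h import *
ctrl.movel(B(-.124,0,.085),max_speed=.15); ctrl.movel(B(-.124,0,.065),max_speed=.06); st('down')
ctrl.movel(B(-.10,0,.065),max_speed=.08); st('contact')
ctrl.movel(B(.034,0,.065),max_speed=.1); st('near')
push(.0355,.0015,8,0,.065,8)
g=st(); im,d=vision.grab_frame("wrist"); cv2.imwrite("pics/w3.png",im)
im,d=vision.grab_frame("top"); cv2.imwrite("pics/t3.png",cv2.resize(im[220:300,263:413],None,fx=5,fy=5))
E
```

```text
down t6.16 tcp [ 0.4788 -0.1578  0.0647] F [-0.9  0.8 -0.4] w-0.0000
contact t6.61 tcp [ 0.4799 -0.133   0.0652] F [ 0.4 -0.1 -0.7] w0.0004
near t8.10 tcp [ 4.833e-01 -2.000e-04  6.490e-02] F [-0.9 -0.2 -0.6] w-0.0000
stop 3 0.04 -9.5
push end t9.10 tcp [0.4835 0.0036 0.0649] F [-0.5 -9.5  0.5] w0.0000
 t9.10 tcp [0.4835 0.0036 0.0649] F [-0.5 -9.5  0.5] w0.0000
```

View pics/w3.png

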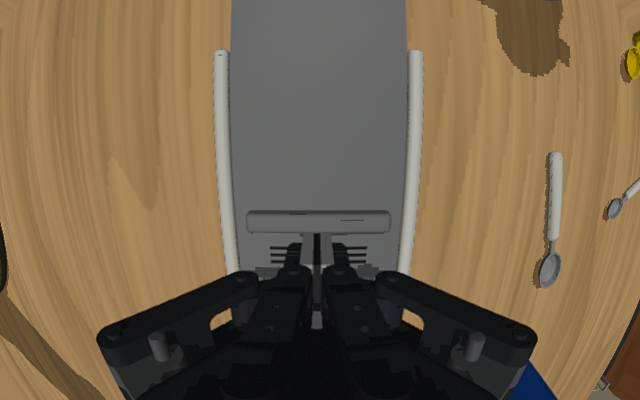

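View pics/t3.png

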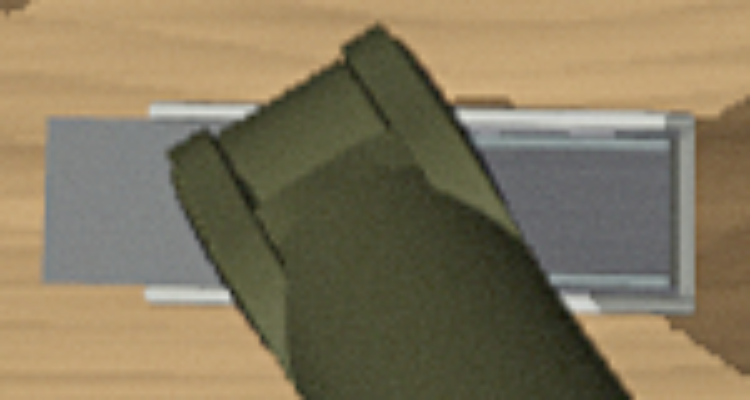

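```bash
python3 - <<'E'
from h import *
ctrl.movel(B(.030,0,.066),max_speed=.1); ctrl.movel(B(.025,0,.17),max_speed=.25)
A=np.radians(99.9)
ctrl.movel([.69,-.075,.17],frame=Q(A),max_speed=.25); ctrl.ungrasp(); g=st()
im,d=vision.grab_frame("wrist"); cv2.imwrite("pics/w4raw.png",im)
np.savez("pics/w4.npz",im=im,d=d,q=g['eef_rot'],p=g['tcp_pos'])
for m in models.masks_of("wrist","spoon"):
    ys,xs=np.nonzero(m['mask']); print(m['p'],m['point'],len(xs))
    np.save("pics/m_%d.npy"%int(m['point'][0]),m['mask'])
b=np.array([.172,-.985]); 
for z in(.005,):
  for o in((.687,-.017),):
    for s in(-.065,.015,.065):
        p=wproj(np.r_[np.array(o)+s*b,z],g)[0]; print(s,p); cv2.circle(im,tuple(int(round(v)) for v in p),2,(0,0,255),-1)
cv2.imwrite("pics/w4.png",im)
im,d=vision.grab_frame("top"); cv2.imwrite("pics/t4.png",cv2.resize(im[160:300,263:413],None,fx=4,fy=4))
E
```

```text
t11.82 tcp [ 0.69  -0.075  0.17 ] F [-0.3  0.3  0. ] w0.0853
0.68 [456.0, 7.1] 381
0.62 [324.3, 131.5] 1946
0.58 [445.4, 124.3] 918
-0.065 [323.38504041  59.58410193]
0.015 [323.2912878  139.42759263]
0.065 [323.08699573 188.41433895]
```

View pics/w4.png

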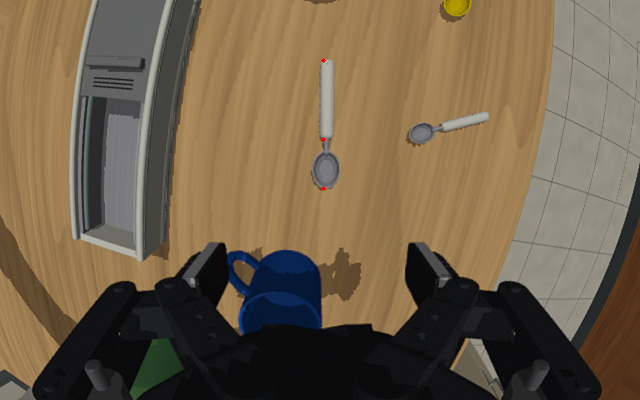

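View pics/t4.png

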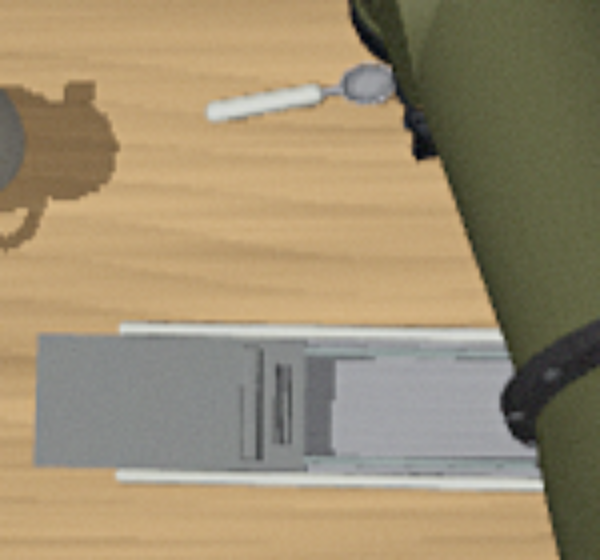

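```bash
python3 - <<'E'
from h import *
p=np.array([.689,-.0175])
ctrl.movel([*p,.10],max_speed=.2); ctrl.movel([*p,.004],max_speed=.12); st('dn')
ctrl.close_gripper(force=30); st('closed')
ctrl.movel([*p,.03],max_speed=.08); ctrl.movel([*p,.15],max_speed=.2); g=st('up')
im,d=vision.grab_frame("wrist"); cv2.imwrite("pics/w5.png",im)
im,d=vision.grab_frame("scene"); cv2.imwrite("pics/s5.png",im[100:300,150:500].repeat(2,0).repeat(2,1))
E
```

```text
dn t13.52 tcp [ 0.6896 -0.0174  0.0049] F [0.3 0.1 0.5] w0.0854
closed t14.17 tcp [ 0.6892 -0.0175  0.0043] F [-0.4 -0.2  2.4] w0.0128
up t15.39 tcp [ 0.6882 -0.0178  0.1486] F [-0.5 -0.8 -0.7] w0.0129
```

View pics/w5.png

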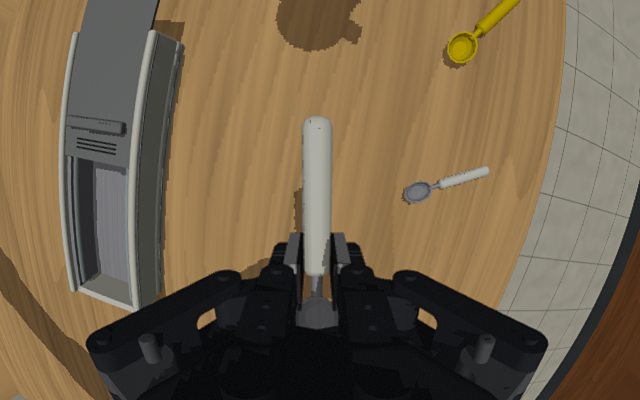

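View pics/s5.png

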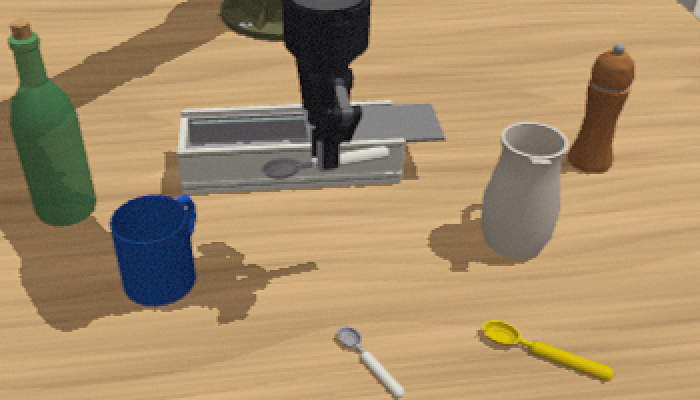

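```bash
python3 - <<'E'
from h import *
g=get_state(); Rt=Ro.from_quat(np.r_[g['eef_rot'][1:],g['eef_rot'][0]]).as_matrix()
for v in(.055,.06,.065,.07): print(v,wproj(g['tcp_pos']+Rt@np.array([v,0,-.007]),g).round(1))
xb=-.055
for z in (.15,.08): print(ctrl.ik(B(xb,0,z),Q(YAW)) is not None)
ctrl.movel(B(xb,0,.15),frame=Q(YAW),max_speed=.22); 
ctrl.movel(B(xb,0,.075),max_speed=.15); st('over'); 
im,d=vision.grab_frame("wrist"); cv2.imwrite("pics/w6.png",im)
im,d=vision.grab_frame("scene"); cv2.imwrite("pics/s6.png",cv2.resize(im[130:220,210:390],None,fx=4,fy=4))
E
```

```text
0.055 [[316.4 141.7]]
0.06 [[316.4 130.4]]
0.065 [[316.4 119. ]]
0.07 [[316.4 107.5]]
True
True
over t17.29 tcp [ 0.4817 -0.0885  0.0752] F [ 0.1  0.2 -0.6] w0.0127
```

View pics/w6.png

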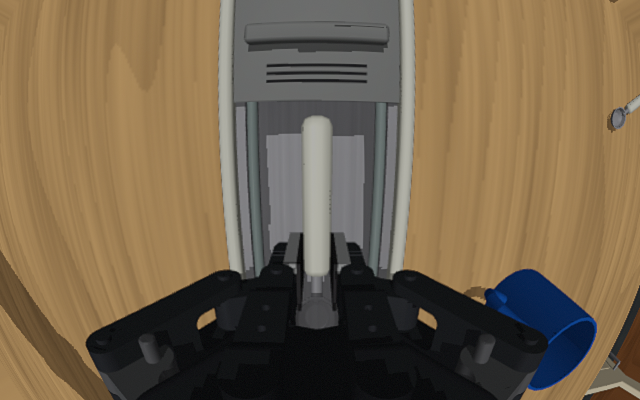

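View pics/s6.png

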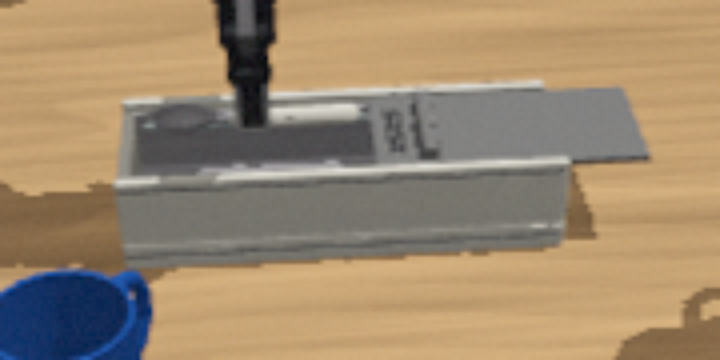

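```bash
python3 - <<'E'
from h import *
im,d=vision.grab_frame("wrist"); c=vision.camera_info("wrist"); H=c['hand_eye']
v,u=np.mgrid[230:400,60:580]; D=d[230:400,60:580]
a=(u-c['mtx'][0,2])/c['mtx'][0,0]; b=(v-c['mtx'][1,2])/c['mtx'][0,0]; th=np.hypot(a,b)
X=D*np.tan(th)/th*a; Y=D*np.tan(th)/th*b
P=np.stack([X,Y,D],-1)@H[:3,:3].T+H[:3,3]
ok=(D>0)&(P[...,2]<-.012)&(im[230:400,60:580].max(-1)<90)
for z0 in np.arange(-.012,-.11,-.007):
    k=ok&(P[...,2]<=z0)&(P[...,2]>z0-.007)
    if k.sum()>3: print(round(z0,3),k.sum(),'y',np.percentile(P[k][:,1],[1,99]).round(3))
E
```

```text
-0.012 466 y [-0.02  0.02]
-0.019 463 y [-0.02  0.02]
-0.026 441 y [-0.02   0.019]
-0.033 682 y [-0.013  0.013]
-0.04 1084 y [-0.032  0.031]
-0.047 2010 y [-0.04   0.039]
-0.054 3969 y [-0.043  0.042]
-0.061 2447 y [-0.048  0.047]
-0.068 4421 y [-0.051  0.051]
-0.075 5470 y [-0.056  0.055]
-0.082 6481 y [-0.059  0.059]
-0.089 8416 y [-0.061  0.061]
-0.096 9310 y [-0.059  0.059]
-0.103 957 y [-0.041  0.044]
```

```bash
python3 - <<'E'
from h import *
xb=-.055
ctrl.close_gripper(force=20)
ctrl.movel(B(xb,0,.032),max_speed=.1); b=get_state()['contact_force'][2]; st('a')
for z in np.arange(.030,.0215,-.001):
    ctrl.movel(B(xb,0,z),max_speed=.03)
    f=get_state()['contact_force'][2]
    if f>2.5: break
st('floor %.4f %.1f'%(z,f))
im,d=vision.grab_frame("wrist"); cv2.imwrite("pics/w7.png",im)
E
```

```text
a t18.24 tcp [ 0.4811 -0.0888  0.0321] F [ 0.8  0.5 -0.8] w0.0130
floor 0.0240 2.9 t19.99 tcp [ 0.4811 -0.089   0.0242] F [-0.3  0.5  2.9] w0.0126
```

```bash
python3 - <<'E'
from h import *
ctrl.ungrasp(); st('open')
im,d=vision.grab_frame("wrist"); cv2.imwrite("pics/w8.png",im)
E
```

```text
open t20.43 tcp [ 0.4814 -0.089   0.0239] F [ 2.8  0.5 -4.1] w0.0467
```

View pics/w8.png

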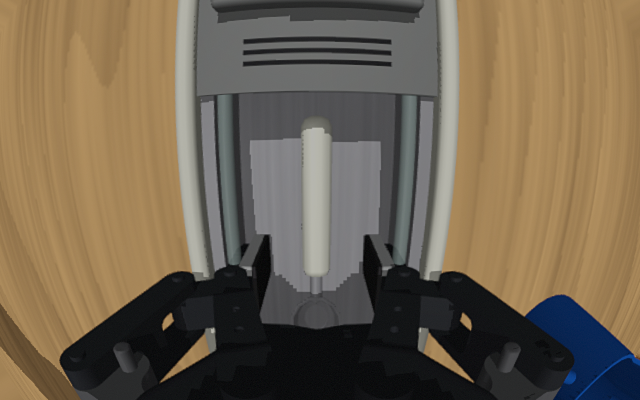

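```bash
python3 - <<'E'
from h import *
for z in (.027,.030,.034,.039,.045,.052,.06):
    ctrl.movel(B(-.055,0,z),max_speed=.06); g=st(z)
    if np.linalg.norm(g['contact_force'])>45: break
im,d=vision.grab_frame("wrist"); cv2.imwrite("pics/w9.png",im)
E
```

```text
0.027 t20.73 tcp [ 0.4813 -0.0889  0.0263] F [  5.3  -0.5 -16.1] w0.0464
0.03 t20.98 tcp [ 0.4813 -0.0889  0.0293] F [  5.4   0.1 -17.5] w0.0466
0.034 t21.23 tcp [ 0.4813 -0.0888  0.0333] F [  5.9  -0.7 -15.7] w0.0472
0.039 t21.48 tcp [ 0.4813 -0.0889  0.0385] F [  4.7   0.4 -14.5] w0.0476
0.045 t21.73 tcp [ 0.4813 -0.0889  0.0449] F [ 3.3 -0.6 -7.7] w0.0501
0.052 t22.00 tcp [ 0.4813 -0.0889  0.0528] F [1.4 0.7 4.7] w0.0621
0.06 t22.28 tcp [ 0.4806 -0.0891  0.0604] F [-0.7 -0.5 -0.3] w0.0852
```

View pics/w9.png

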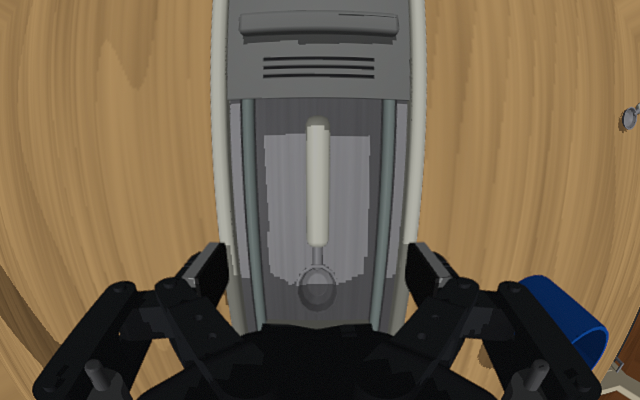

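```bash
python3 - <<'E'
from h import *
ctrl.movel(B(-.055,0,.11),max_speed=.25); ctrl.close_gripper(force=20)
ctrl.movel(B(.079,0,.11),max_speed=.25); ctrl.movel(B(.079,0,.065),max_speed=.12); st('dn')
ctrl.movel(B(.06,0,.065),max_speed=.08); ctrl.movel(B(-.080,0,.065),max_speed=.1); st('near')
push(-.082,-.0015,9,0,.065,9)
ctrl.movel(B(-.07,0,.067),max_speed=.1); ctrl.movel(B(-.04,0,.16),max_speed=.25)
g=st()
im,d=vision.grab_frame("wrist"); cv2.imwrite("pics/w10.png",im)
im,d=vision.grab_frame("scene"); cv2.imwrite("pics/s10.png",cv2.resize(im[130:220,210:390],None,fx=4,fy=4))
E
```

```text
dn t24.66 tcp [0.485  0.0442 0.065 ] F [ 0.2 -0.4 -0.3] w0.0000
near t26.60 tcp [ 0.4802 -0.1138  0.0649] F [-0.5  0.5 -0.1] w-0.0003
stop 6 -0.091 12.7
push end t28.35 tcp [ 0.4801 -0.121   0.065 ] F [-1.  12.7  0.5] w0.0004
 t29.25 tcp [ 0.4815 -0.075   0.1605] F [ 0.1  0.3 -0.3] w-0.0004
```

View pics/w10.png

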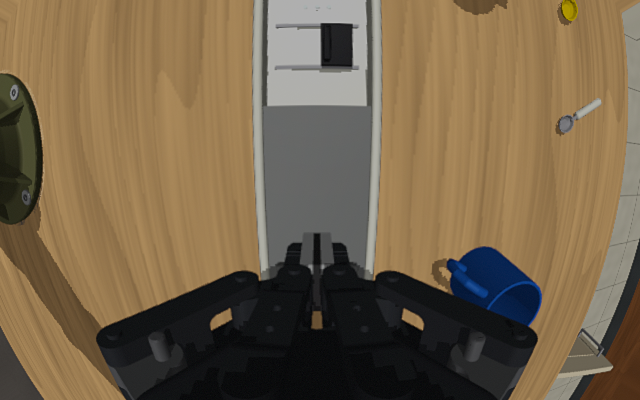

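View pics/s10.png

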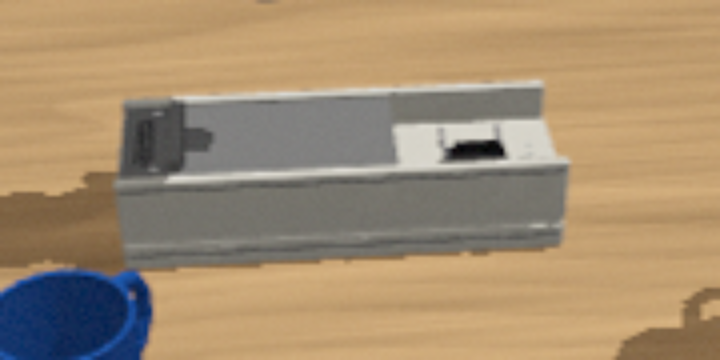

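```bash
python3 - <<'E'
from h import *
for a in(YAW-np.pi/2,YAW+np.pi/2):
  for p in(B(.085,-.027,.12),B(.085,-.027,.052),B(.085,.012,.052),B(.085,-.016,.041)):
    j=ctrl.ik(p,Q(a)); print(None if j is None else j.round(2))
a=YAW-np.pi/2
ctrl.movel(B(.085,-.027,.12),frame=Q(a),max_speed=.15); g=st()
im,d=vision.grab_frame("wrist"); 
for p in wproj(np.array([B(.085+sx*.018,-.016+sy*.013,.05) for sx in(-1,1) for sy in(-1,1)]),g): cv2.circle(im,tuple(int(round(v)) for v in p),2,(0,0,255),-1)
cv2.imwrite("pics/w11.png",im)
im,d=vision.grab_frame("top"); cv2.imwrite("pics/t11.png",cv2.resize(im[220:300,263:413],None,fx=5,fy=5))
E
```

```text
[-0.01  0.46 -0.19  1.94  0.12  0.75 -1.88]
[-0.04  0.56 -0.15  2.01  0.15  0.58 -1.89]
[-0.06  0.52 -0.15  2.11  0.15  0.52 -1.92]
[-0.05  0.57 -0.14  2.05  0.15  0.54 -1.9 ]
[ 0.49  0.63 -1.01  1.93  0.66  0.95  0.7 ]
[ 0.42  0.71 -0.9   2.    0.78  0.82  0.6 ]
[ 0.42  0.66 -0.89  2.1   0.78  0.75  0.56]
[ 0.41  0.71 -0.88  2.04  0.8   0.78  0.57]
 t31.07 tcp [0.5121 0.0498 0.1199] F [-0.6  0.9  0.4] w-0.0001
```

View pics/w11.png

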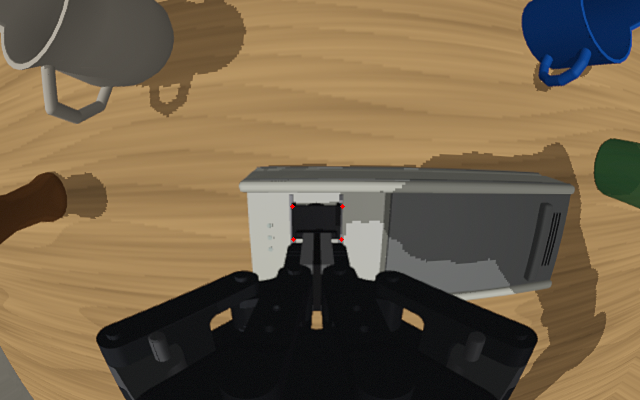

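View pics/t11.png

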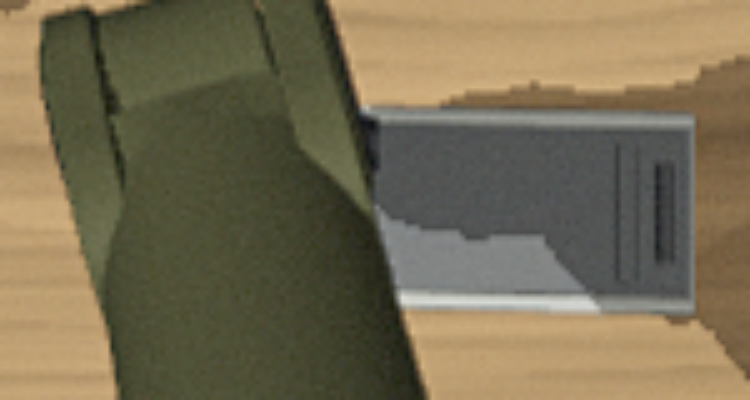

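```bash
python3 - <<'E'
from h import *
y0=-.027
ctrl.movel(B(.085,y0,.07),max_speed=.12)
for z in(.062,.057,.0525):
    ctrl.movel(B(.085,y0,z),max_speed=.06); g=st(z)
    if np.abs(g['contact_force']).max()>6: raise SystemExit('contact')
ctrl.movel(B(.085,.007,.0525),max_speed=.06); st('near')
push(.008,.001,12,0,.0525,6,ax=ey,fix=.085)
E
```

```text
0.062 t32.02 tcp [0.5121 0.0501 0.062 ] F [ 0.9 -0.5 -0.6] w0.0002
0.057 t32.27 tcp [0.512  0.0501 0.0568] F [-0.1 -0.4 -0.3] w-0.0001
0.0525 t32.52 tcp [0.512  0.0501 0.0522] F [ 0.7 -0.6  0.5] w-0.0005
near t33.23 tcp [0.478  0.0511 0.0526] F [ 0.1 -0.7 -0.4] w0.0000
stop 6 0.014 -6.2
push end t34.98 tcp [0.4733 0.0514 0.0528] F [ 6.2 -0.3 -4. ] w0.0001
```

```bash
python3 - <<'E'
from h import *
ctrl.movel(B(.085,.008,.0535),max_speed=.1); ctrl.movel(B(.085,-.0,.13),max_speed=.2)
ctrl.movel(B(.085,.03,.13),max_speed=.2); g=st()
im,d=vision.grab_frame("wrist")
for X in (B(.086,-.016,.046),): 
    p=wproj(X,g)[0]; print(p)
cv2.imwrite("pics/w12r.png",cv2.resize(im[130:330,220:420],None,fx=3,fy=3))
E
```

```text
t36.07 tcp [0.4533 0.0517 0.129 ] F [ 0.5  0.  -0.1] w0.0003
[315.59163839 139.96489905]
```

View pics/w12r.png

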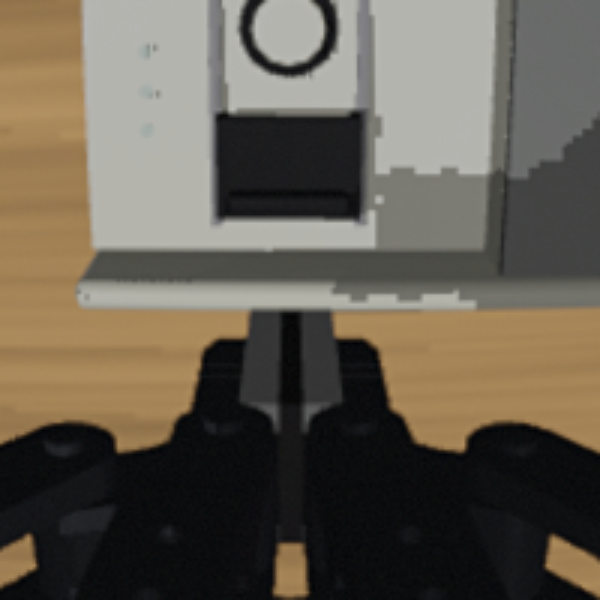

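The tab sits at the end of its slot. The button shows at (316,139) in the wrist picture, against (315.6,140) predicted, so I'll press it now.

```bash
python3 - <<'E'
from h import *
ctrl.movel(B(.086,-.016,.10),max_speed=.2); ctrl.movel(B(.086,-.016,.05),max_speed=.1); st('above')
for z in np.arange(.047,.0379,-.0007):
    ctrl.movel(B(.086,-.016,z),max_speed=.03); g=get_state(); f=g['contact_force'][2]; print(round(z,4),round(g['tcp_pos'][2],4),round(f,1))
    if f>11: break
ctrl.pause(.3); st('pressed')
ctrl.movel(B(.086,-.016,.055),max_speed=.08); ctrl.movel(B(.086,-.016,.13),max_speed=.2); ctrl.movel(B(.085,.03,.13),max_speed=.2)
st(); im,d=vision.grab_frame("wrist"); cv2.imwrite("pics/w13.png",im)
E
```

```text
above t37.19 tcp [0.5013 0.0516 0.0505] F [-0.6 -0.3  0. ] w-0.0000
0.047 0.0473 0.6
0.0463 0.0464 -0.3
0.0456 0.0457 1.0
0.0449 0.0449 1.8
0.0442 0.0442 2.6
0.0435 0.0435 2.8
0.0428 0.0428 3.6
0.0421 0.0421 2.4
0.0414 0.0414 3.5
0.0407 0.0411 8.7
0.04 0.0409 15.7
pressed t40.24 tcp [0.5013 0.0515 0.0409] F [-2.9 -0.1 15.8] w-0.0002
 t41.49 tcp [0.454  0.0517 0.129 ] F [0.9 0.7 0.4] w-0.0001
```

```bash
python3 - <<'E'
from h import *
ctrl.movel(B(.085,.03,.25),max_speed=.25); ctrl.movel([.36,-.2,.28],max_speed=.2); st()
im,d=vision.grab_frame("scene"); cv2.imwrite("pics/s14.png",im)
im,d=vision.grab_frame("top"); cv2.imwrite("pics/t14.png",im)
cv2.imwrite("pics/t14c.png",cv2.resize(im[230:295,283:413],None,fx=6,fy=6,interpolation=cv2.INTER_CUBIC))
a=cv2.imread("pics/top0.png").astype(int)
for n,(x,y,w,h) in dict(bottle=(430,215,60,45),grinder=(165,230,50,35),jug=(225,165,50,55),mug=(385,160,50,55)).items(): print(n,np.abs(a-im)[y:y+h,x:x+w].mean().round(1))
E
```

```text
t43.68 tcp [ 0.3602 -0.1992  0.2798] F [-0.6  0.2  0.3] w0.0002
bottle 3.8
grinder 4.0
jug 3.6
mug 4.1
```

View pics/t14.png

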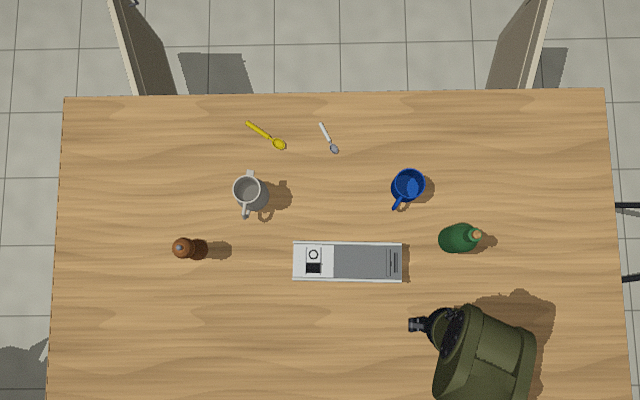

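View pics/t14c.png

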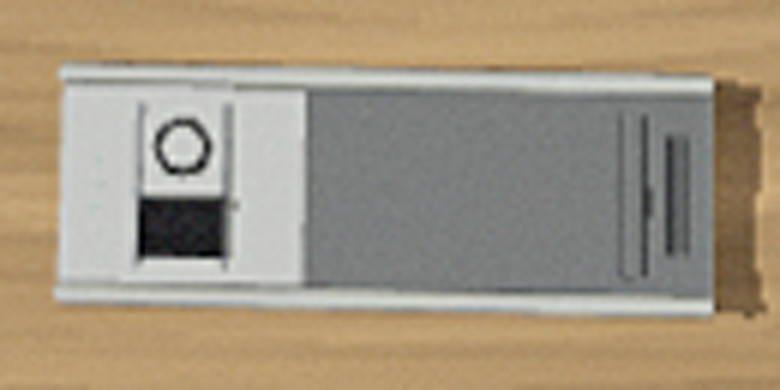

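View pics/s14.png

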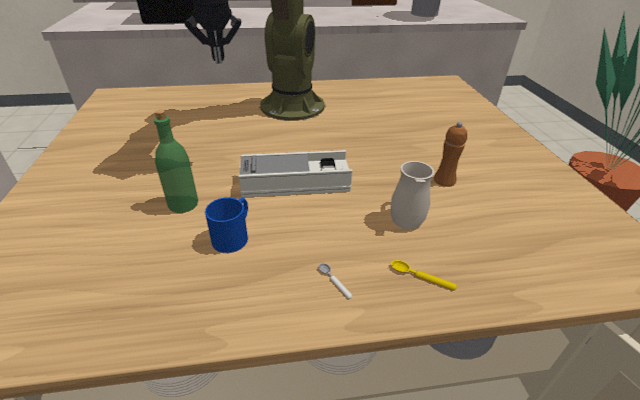

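The final pictures show the cover shut at the tail wall: its edge is at column 306 in the crop, slightly farther shut than the 301 at the start. The tab is at the end of its slot and the button is exposed. The bottle, grinder, jug and mug have not moved. I'm handing it in.

```bash
python3 - <<'E'
from station import ticket
print(ticket.close_job())
E
```

```text
the job is handed in; nothing more can be done
None
```

The whole job is done and was handed in at about 44 s of the 67 s allowed; the hand-in reported no verdict.

- **Cover open and spoon:** I slid the cover back to its stop. I picked the larger white spoon (128 mm, against 96 mm for its look-alike) and lowered it until it touched the tray floor with about 3 N, then let go.
- **Cover shut:** I slid it back until it hit its stop at 12.7 N. In the last top view its edge is at the tail wall.
- **Tab and button:** I pushed the child-lock tab to its stop. I pressed the button through its full 5 mm, with force rising to 15.8 N at the bottom, and then released it.

**Last checks:** the bottle, grinder, jug and mug look unmoved in the top view. The arm is clear of everything.

**What was not clean:**
- **Fingers on the tray walls:** the tray is too narrow for the fingers to open fully, so they opened only to 47 mm and pressed on its sides. They dragged with up to about 18 N while rising out. The spoon stayed in place.
- **Camera mismatch:** the top and wrist cameras disagreed by about 3 mm on the box's position. I used a value in between, and both of the cover's stops matched it to within 1 mm.

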